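Find the softest sprung foot and mark it

ROBOT

A 6-joint arm with a two-finger parallel gripper is mounted at the origin on a cart in front of the work surface, level with it; the furniture and walls round the work are solid. World frame = base frame: x ahead of the robot, y to its left, z up, the work surface at z = 0. Lengths are in m, angles in rad, forces in N, time in s.
With the tool pointing down it reaches from about 0.35 to 0.975 m from the base axis. Payload 4.9 kg.
Tool frame: the origin (TCP) lies midway between the tips of the shut fingers; the grasp point (between the pads) lies 19 mm behind it; z points along the fingers, y is the line along which they close (so a half turn about z gives the same grasp; the last joint's range is limited). The gripper opens to 85 mm and grips with 20 to 120 N. Pads are 22 mm wide; open, the fingers measure 114 mm over their backs; the gripper's body (76 mm by 85 mm) begins 54 mm behind the grasp point. The pads swing forward as they close: fully open they stand 13 mm farther back than shut.
Start: joints at [-1.355, 0.053, 1.613, -0, 1.476, -0.119], TCP at [0.205, -0.59, 0.231] pointing down, gripper open.
Joint ranges: [-3.01, 3.01], [-1.01, 2.22], [0.06, 2.58], [-1.02, 4.17], [0.09, 2.62], [-3.14, 3.14]. Speed limits (rad/s): [2.57, 2.57, 3.14, 3.14, 3.14, 3.14].

INTERFACE

Orientations are given as a rotation vector (axis times angle).
In Python, from station import ctrl gives the robot as it stands. The module is installed in compiled form; this text tells all that it offers.
- The arm moves only by the shell command python3 -m handwheel 'ROWS' [OPENING] [FORCE]. ROWS is JSON, a list of rows, each a list of 2 entries, a list of its own where there are three numbers: the shift along the tool's x, y, z in cm, then the turn, a rotation vector about the tool's x, y, z in rad. In form: [[[tx, ty, tz], [ax, ay, az]], ...]. A call has 1 to 5 rows; each row is the pose to reach, as a shift and turn from the pose commanded when the call began, along the tool's axes at that moment; what a row does not reach only later rows make up. A row lasts 1/8 s, in which the tool goes at most 62.5 mm and 10.7 degrees, less where a joint would pass 70% of its speed; a pose out of reach is approached as far as the arm can. A call with a gripper value outside its range is refused whole. OPENING is the gripper's target within -1 to 1 (shut at 1, half-way at 0, fully open at -1), set as the call begins (- or left out, the last holds). The fingers move at their own pace and stop on an object; FORCE is the grip in N (left out, the last holds). Time passes only in rows, so rows that repeat a pose let the fingers close. It gives the time, the measured TCP pose, the force, the opening and the grip force at its end, in the units of the state.
- ctrl.get_obs(): the state, without advancing time (a new reading comes with each control period).
- ctrl.get_image(name): name is "side" or "top" or "wrist"; returns the picture (420x560x3 uint8, blue, green, red); there is no depth.
- ctrl.calibration(name): a dict with "fx", "fy", "cx", "cy" (pixels), "R" (3x3) and "t" (3): a world point X has camera coordinates R X + t. Camera axes: x right, y down, z forward; pixel columns grow to the right and rows downward; lengths in m; the calibration is good to about 2 mm. The wrist camera is an equidistant fisheye: a pixel r from the principal point sees the ray r / f radians off the axis. A picture is of the moment at which its call begins: read the wrist's pose just before it. calibration takes no time and is no camera call; for the wrist camera it gives the pose at the moment of the call.
- ctrl.finish_job(): hands the job in; it is judged then, once.
Trained networks look in the newest picture that a camera, given by its name, has taken for a name from the list of things; names that differ only in an ending like _2 or _b are one class to them, and where a whole thing is asked for, a point or a joint stands for the part that bears it (a point fixed in the world has none). Each returns a list of dicts, best first, with "score" (0 to 1); they miss things now and then, are a little off and sometimes report something else, mostly with a low value. They report only what shows in the picture. A call takes as long as a camera call.
- ctrl.look_for(camera, query): "position" ([column, row] in pixels, amid what is visible of it).
- ctrl.landmark_of(camera, query): "position" ([column, row] in pixels: a listed point, or the origin of a listed thing).
The state is a dict: "t": time; "q": joint angles; "dq": joint speeds; "effort": joint torques, N m; "tool_pos": TCP position; "tool_rot": TCP orientation; "contact_force": force on the tool from outside, world axes, zero at the start; "wrist_torque": the same for the moment, N m; "opening": finger opening in m; "grip_force": force on a finger pad.
Only numpy, scipy, OpenCV 4.12 (cv2) and the standard library are available. Lean on these libraries where they do the work, as an engineer would, in place of code of your own. Each camera call takes 0.05 s, during which the arm holds its last target. There are 200 camera calls.

TASK

Three sprung machine feet are on trial on look-alike stands on the bench. Press each foot's round pad down about a centimetre with the fingertips, in order from the left stand to the right one, to feel which spring is softest; then push the tag in front of the softest pad all the way down and come clear. Leave the other two tags up, and do not grasp, lift or shove the stands or the things lying round them.

Things in the scene. Friction and masses are not known exactly. Their poses are not given: they have to be found in the camera images.
- stand_a: One of three look-alike stands in a row from left (largest y) to right, middles 85 to 140 mm apart in y; letters and places are mixed anew each run. Plywood board 140 x 60 mm, top at 16 mm, loose, about 0.8 kg. Origin: centre of underside; +x away from the robot (within 0.15 rad), y left, z up. Sprung pad at x = +30 mm, push-down tag at x = -47 mm, both at y = 0.
- pad_a_top (a point): Centre of the flat round top of the pad of stand_a: black rubber on a steel disc 52 mm across, on a coil spring; 63 mm above the bench when free. Moves with the pad.
- pad_a (a joint): How far the pad of stand_a is pressed down, in m: 0 free, 0.018 at its stop; springs back when let go. All three pads start to move at 1 to 1.5 N; then their springs differ: at 10 mm the softest needs 2 to 3 N, the next 4 to 5 N, the firmest 8 to 10 N.
- tag_a_top (a point): Centre of the top of the tag of stand_a: a flat aluminium bar with a head 16 mm (stand's x) by 36 mm (y) and 8 mm thick, that stands out of a wooden housing (26 x 54 mm, its top 42 mm above the bench); top 66 mm above the bench when up, 52 mm when fully down. Moves with the tag.
- tag_a (a joint): How far the tag of stand_a is pushed down, in m: 0 up (as at the start), 0.014 fully down. It slides stiffly (about 4 N) and stays where it is left. Only the tag of the softest pad goes all the way; that of a firmer pad jams for good at 0.006, and the trial is spoilt.
- stand_b: One of three look-alike stands in a row from left (largest y) to right, middles 85 to 140 mm apart in y; letters and places are mixed anew each run. Plywood board 140 x 60 mm, top at 16 mm, loose, about 0.8 kg. Origin: centre of underside; +x away from the robot (within 0.15 rad), y left, z up. Sprung pad at x = +30 mm, push-down tag at x = -47 mm, both at y = 0.
- pad_b_top (a point): Centre of the flat round top of the pad of stand_b: black rubber on a steel disc 52 mm across, on a coil spring; 63 mm above the bench when free. Moves with the pad.
- pad_b (a joint): How far the pad of stand_b is pressed down, in m: 0 free, 0.018 at its stop; springs back when let go. All three pads start to move at 1 to 1.5 N; then their springs differ: at 10 mm the softest needs 2 to 3 N, the next 4 to 5 N, the firmest 8 to 10 N.
- tag_b_top (a point): Centre of the top of the tag of stand_b: a flat aluminium bar with a head 16 mm (stand's x) by 36 mm (y) and 8 mm thick, that stands out of a wooden housing (26 x 54 mm, its top 42 mm above the bench); top 66 mm above the bench when up, 52 mm when fully down. Moves with the tag.
- tag_b (a joint): How far the tag of stand_b is pushed down, in m: 0 up (as at the start), 0.014 fully down. It slides stiffly (about 4 N) and stays where it is left. Only the tag of the softest pad goes all the way; that of a firmer pad jams for good at 0.006, and the trial is spoilt.
- stand_c: One of three look-alike stands in a row from left (largest y) to right, middles 85 to 140 mm apart in y; letters and places are mixed anew each run. Plywood board 140 x 60 mm, top at 16 mm, loose, about 0.8 kg. Origin: centre of underside; +x away from the robot (within 0.15 rad), y left, z up. Sprung pad at x = +30 mm, push-down tag at x = -47 mm, both at y = 0.
- pad_c_top (a point): Centre of the flat round top of the pad of stand_c: black rubber on a steel disc 52 mm across, on a coil spring; 63 mm above the bench when free. Moves with the pad.
- pad_c (a joint): How far the pad of stand_c is pressed down, in m: 0 free, 0.018 at its stop; springs back when let go. All three pads start to move at 1 to 1.5 N; then their springs differ: at 10 mm the softest needs 2 to 3 N, the next 4 to 5 N, the firmest 8 to 10 N.
- tag_c_top (a point): Centre of the top of the tag of stand_c: a flat aluminium bar with a head 16 mm (stand's x) by 36 mm (y) and 8 mm thick, that stands out of a wooden housing (26 x 54 mm, its top 42 mm above the bench); top 66 mm above the bench when up, 52 mm when fully down. Moves with the tag.
- tag_c (a joint): How far the tag of stand_c is pushed down, in m: 0 up (as at the start), 0.014 fully down. It slides stiffly (about 4 N) and stays where it is left. Only the tag of the softest pad goes all the way; that of a firmer pad jams for good at 0.006, and the trial is spoilt.
- offcut: Dark brown wood offcut, 40 x 60 x 25 mm, loose, lying on the bench in front of the stands. Origin: centre of its underside. To be left alone.
- slice: Round slice of a branch, 47 mm across, 15 mm high, loose, on the bench in front of the stands. Origin: centre of its underside. To be left alone.
- cork_block: Cork sanding block, 42 x 75 x 27 mm, loose, on the bench behind the stands. Origin: centre of its underside. To be left alone.
- cat: Flat wooden cat figure, 16 x 66 mm and 99 mm tall, loose, standing on the bench behind the stands. Origin: centre of its underside. To be left alone.

How it is judged:
By the outcome, as a careful person would: the job done as asked, in the order asked, and still so for the second after the job is handed in, with the robot touching nothing.
It also fails if it takes over 48 s, if anything falls off the work surface, if the arm or the gripper's body presses on something with over 40 N, if the wrist force passes 120 N, or if a joint passes its speed limit or range.

## Working session

There is one attempt and no reset: what is moved stays moved. The work goes in short steps, Python scripts to look and compute and a shell command to move; the robot and the scene stay as the last step left them, time stands still between calls to the robot, and variables do not carry over. Pictures are saved under pics/ and viewed, at most 10 in all, crops included, and the job is handed in when it is done.

```bash
mkdir -p pics; cat > h.py <<'E'
import numpy as np, cv2
from station import ctrl
from scipy.spatial.transform import Rotation as Ro
def ray(cam,px,z):
    c=ctrl.calibration(cam);R=np.array(c["R"]);t=np.array(c["t"])
    u=np.array([(px[0]-c["cx"])/c["fx"],(px[1]-c["cy"])/c["fy"]])
    if cam=="wrist":
        r=np.hypot(*u);d=np.array([*(u/r*np.sin(r)),np.cos(r)])
    else: d=np.array([*u,1])
    o=-R.T@t;d=R.T@d
    return o+d*(z-o[2])/d[2]
def pose():
    o=ctrl.get_obs();return np.array(o["tool_pos"]),Ro.from_rotvec(o["tool_rot"]),o
def delta(target):
    p,r,o=pose();return r.inv().apply(np.array(target)-p)*100
E
python3 - <<'E'
from h import *
for c in("top","side"):
    cv2.imwrite(f"pics/{c}0.png",ctrl.get_image(c))
    for q,z in(("pad_a_top",.063),("tag_a_top",.066),("stand_a",0),("cat",0),("offcut",0),("slice",0),("cork_block",0)):
        for d in ctrl.landmark_of(c,q):print(c,q,np.round(d["position"]),round(d["score"],2),ray(c,d["position"],z).round(3))
p,r,o=pose();print(r.as_matrix().round(3),o["contact_force"],o["opening"])
E
```

```text
top pad_a_top [242. 224.] 0.92 [0.573 0.208 0.063]
top tag_a_top [239. 267.] 0.66 [0.48  0.214 0.066]
top tag_a_top [292. 273.] 0.64 [0.467 0.1   0.066]
top tag_a_top [343. 214.] 0.31 [ 0.591 -0.013  0.066]
top tag_a_top [315. 306.] 0.19 [0.395 0.054 0.066]
top stand_a [292. 253.] 0.91 [0.514 0.099 0.   ]
top stand_a [294. 274.] 0.73 [0.465 0.094 0.   ]
top stand_a [242. 244.] 0.66 [0.534 0.212 0.   ]
top stand_a [340. 231.] 0.65 [ 0.561 -0.012  0.   ]
top stand_a [240. 266.] 0.46 [0.486 0.216 0.   ]
top cat [250. 147.] 0.97 [0.762 0.192 0.   ]
top offcut [255. 314.] 0.55 [0.378 0.184 0.   ]
top slice [315. 307.] 0.57 [0.392 0.05  0.   ]
top slice [342. 249.] 0.29 [ 0.52  -0.015  0.   ]
top cork_block [302. 142.] 0.64 [0.772 0.07  0.   ]
side pad_a_top [255. 242.] 0.56 [0.568 0.217 0.063]
side tag_a_top [281. 266.] 0.71 [0.49  0.213 0.066]
side stand_a [321. 252.] 0.83 [0.506 0.1   0.   ]
side stand_a [266. 269.] 0.82 [ 0.541  0.213 -0.   ]
side stand_a [342. 212.] 0.58 [ 0.561 -0.012  0.   ]
side cat [213. 199.] 0.98 [0.78 0.19 0.  ]
side offcut [336. 314.] 0.72 [0.382 0.173 0.   ]
side slice [378. 276.] 0.68 [0.39  0.052 0.   ]
side cork_block [309. 224.] 0.65 [0.58  0.069 0.   ]
[[ 0.944  0.329  0.   ]
 [ 0.329 -0.944 -0.   ]
 [ 0.     0.    -1.   ]] [-0.03594821 -0.59908355 -0.28479247] 0.08575281097522729
```

View pics/top0.png

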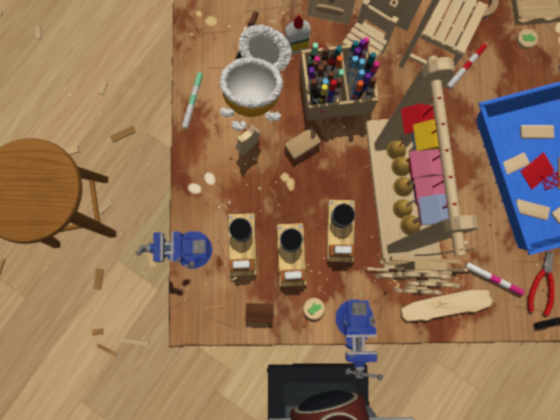

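View pics/side0.png

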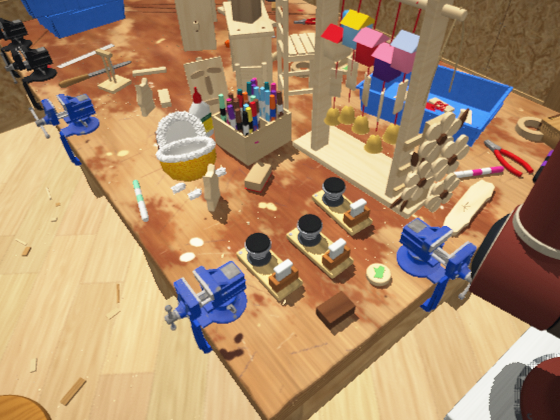

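Top view: pads at about (241,229), (291,239), (343,215), with tags at (240,265), (292,275), (343,250). A tall bell frame stands to the right of the right stand and the vises are in front, so I'll measure their heights and the pads before the approach.

```bash
cat >> h.py <<'E'
def tri(a,b):
    P=[]
    for c in("top","side"):
        k=ctrl.calibration(c);K=np.array([[k["fx"],0,k["cx"]],[0,k["fy"],k["cy"]],[0,0,1]])
        P.append(K@np.c_[np.array(k["R"]),np.array(k["t"])])
    X=cv2.triangulatePoints(P[0],P[1],np.array(a,float),np.array(b,float)).ravel();return (X[:3]/X[3]).round(3)
E
python3 - <<'E'
from h import *
print("bar near",tri((460,245),(463,8)),"far",tri((440,65),(330,-5)))
print("bell near",tri((410,224),(375,146)),"base corner",ray("top",(384,262),0.015).round(3))
print("vise R",tri((358,305),(418,240)),"vise L",tri((195,247),(220,285)))
print("pads",[ray("top",p,.063).round(3) for p in((241,229),(291,239),(343,215))])
print("tags",[ray("top",p,.066).round(3) for p in((240.5,265),(292,275.5),(343,250))])
print("tags side",[ray("side",p,.066).round(3) for p in((284,266),(338,244),(357,206))])
print("pads side",[ray("side",p,.063).round(3) for p in((258,241),(310,222),(334,184))])
E
```

```text
bar near [ 0.487 -0.139  0.43 ] far [ 0.792 -0.147  0.368]
bell near [ 0.571 -0.135  0.117] base corner [ 0.489 -0.106  0.015]
vise R [ 0.392 -0.044  0.039] vise L [0.529 0.314 0.051]
pads [array([0.562, 0.209, 0.063]), array([0.539, 0.101, 0.063]), array([ 0.59 , -0.012,  0.063])]
tags [array([0.485, 0.21 , 0.066]), array([0.461, 0.101, 0.066]), array([ 0.513, -0.01 ,  0.066])]
tags side [array([0.486, 0.21 , 0.066]), array([0.463, 0.099, 0.066]), array([ 0.512, -0.001,  0.066])]
pads side [array([0.566, 0.211, 0.063]), array([0.541, 0.101, 0.063]), array([ 0.593, -0.012,  0.063])]
```

```bash
python3 -m handwheel '[[[3,-4,-1.5],[0,0,0.07]],[[6.5,-8.5,-3],[0,0,0.14]],[[10,-13,-4.5],[0,0,0.21]],[[13.5,-17.5,-6],[0,0,0.28]],[[17,-22,-7],[0,0,0.335]]]' 1 30
python3 - <<'E'
from h import *
print(delta((.33,-.2,.3)),delta((.37,-.05,.3)),delta((.40,.1,.25)),delta((.56,.209,.12)))
E
```

```text
t: 1.42
tool_pos: [0.294, -0.3251, 0.3024]
tool_rot: [3.14, -0.004, 0.002]
contact_force: [1.8, 0.8, 0.1]
opening: 0.0002
grip_force: 0.0
[  3.5640181  -12.52145503   0.2268149 ] [  7.52464939 -27.53188982   0.21108337] [ 10.47913288 -42.54656289   5.19411656] [ 26.43447481 -53.50636241  18.19872569]
```

```bash
python3 -m handwheel '[[[1.5,-5,0],[0,0,0]],[[3,-10.5,0],[0,0,0]],[[4.5,-16,0],[0,0,0]],[[6.5,-21.5,0],[0,0,0]],[[9,-27,0],[0,0,0]]]'
python3 -m handwheel '[[[3,-4.5,0.5],[0,0,0]],[[6.5,-9,2],[0,0,0]],[[10,-14,5],[0,0,0]],[[13.5,-19,8.5],[0,0,0]],[[17,-24,12],[0,0,0]]]'
python3 - <<'E'
from h import *
print(delta((.563,.210,.12)))
E
```

```text
t: 2.05
tool_pos: [0.3839, -0.0549, 0.3019]
tool_rot: [3.141, -0.001, 0.003]
contact_force: [1.1, -0.7, -0.1]
opening: -0.0
grip_force: 0.0
t: 2.68
tool_pos: [0.5442, 0.1701, 0.1913]
tool_rot: [3.142, 0.001, 0.002]
contact_force: [1.2, -0.6, 0.2]
opening: -0.0002
grip_force: 0.0
[ 1.87600741 -3.98994236  7.12852087]
```

```bash
python3 -m handwheel '[[[1,-2,3],[0,0,0]],[[1.9,-4,6],[0,0,0]],[[1.9,-4,8],[0,0,0]],[[1.9,-4,8],[0,0,0]],[[1.9,-4,8],[0,0,0]]]'
python3 - <<'E'
from h import *
cv2.imwrite("pics/w1.png",ctrl.get_image("wrist"))
for q,z in(("pad_a_top",.063),("tag_a_top",.066)):
    for d in ctrl.landmark_of("wrist",q):print(q,np.round(d["position"]),round(d["score"],2),ray("wrist",d["position"],z).round(4))
p,r,o=pose();print(p,o["contact_force"],delta((.563,.210,.063)))
E
```

```text
t: 3.3
tool_pos: [0.5628, 0.2077, 0.1133]
tool_rot: [-3.141, 0.002, -0.003]
contact_force: [-0.3, -0.3, 0.4]
opening: 0.0002
grip_force: 0.0
pad_a_top [266. 232.] 0.8 [0.5646 0.2156 0.063 ]
pad_a_top [392. 259.] 0.75 [0.5429 0.1282 0.063 ]
[0.56313624 0.20791775 0.11375088] [ 0.00918859 -0.73459785 -0.13972765] [-0.02866671 -0.20493977  5.07515899]
```

View pics/w1.png

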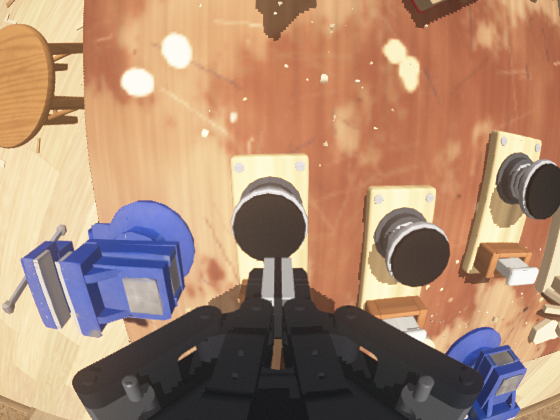

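The wrist picture shows the left pad at (270,227), a few mm left of the fingertips at (278,265). I'll shift 4 mm left, then press.

```bash
cat > f.py <<'E'
from h import *
F=[];Z=[]
for i in range(6):
    ctrl.get_image("side");p,r,o=pose();F.append(o["contact_force"]);Z.append(p)
print("F",np.mean(F,0).round(2),"sd",np.std(F,0)[2].round(2),"p",np.mean(Z,0).round(4),o["t"])
E
python3 -m handwheel '[[[0,-0.4,2],[0,0,0]],[[0,-0.4,4],[0,0,0]],[[0,-0.4,4.4],[0,0,0]],[[0,-0.4,4.4],[0,0,0]]]'; python3 f.py
python3 -m handwheel '[[[0,0,0.5],[0,0,0]],[[0,0,0.9],[0,0,0]],[[0,0,1.3],[0,0,0]],[[0,0,1.65],[0,0,0]],[[0,0,1.65],[0,0,0]]]'; python3 f.py
```

```text
t: 3.95
tool_pos: [0.5615, 0.2121, 0.0666]
tool_rot: [3.141, -0.0, -0.003]
contact_force: [0.1, -0.2, 0.2]
opening: 0.0001
grip_force: 0.0
F [-0.12  0.07  0.19] sd 0.15 p [0.5626 0.2123 0.0683] 4.25
t: 4.88
tool_pos: [0.5627, 0.2123, 0.0517]
tool_rot: [-3.141, 0.0, -0.001]
contact_force: [-0.6, -0.1, 4.7]
opening: 0.0005
grip_force: 2.4
F [1.02 0.39 4.56] sd 0.49 p [0.5626 0.2123 0.0518] 5.175
```

```bash
python3 -m handwheel '[[[0,0,-3],[0,0,0]],[[0,0,-6],[0,0,0]],[[-0.8,4,-7],[0,0,0]],[[-1.6,7.5,-7],[0,0,0]],[[-2.3,11,-7],[0,0,0]]]'
python3 -m handwheel '[[[0,0,1],[0,0,0]],[[0,0,1],[0,0,0]]]'
python3 - <<'E'
from h import *
cv2.imwrite("pics/w2.png",ctrl.get_image("wrist"))
for q,z in(("pad_a_top",.063),("tag_a_top",.066)):
    for d in ctrl.landmark_of("wrist",q):print(q,np.round(d["position"]),round(d["score"],2),ray("wrist",d["position"],z).round(4))
p,r,o=pose();print(p,delta((.541,.101,.068)))
E
```

```text
t: 5.8
tool_pos: [0.5375, 0.1012, 0.12]
tool_rot: [3.141, 0.0, -0.004]
contact_force: [0.9, -0.7, -0.0]
opening: -0.0002
grip_force: 0.0
t: 6.05
tool_pos: [0.5376, 0.1025, 0.1091]
tool_rot: [-3.141, 0.001, 0.006]
contact_force: [-0.1, 0.4, -0.5]
opening: -0.0002
grip_force: 0.0
pad_a_top [113. 196.] 0.87 [0.5654 0.213  0.063 ]
tag_a_top [135. 297.] 0.57 [0.4879 0.21   0.066 ]
[0.53898118 0.10307901 0.11089359] [0.20582442 0.20866625 4.28913448]
```

View pics/w2.png

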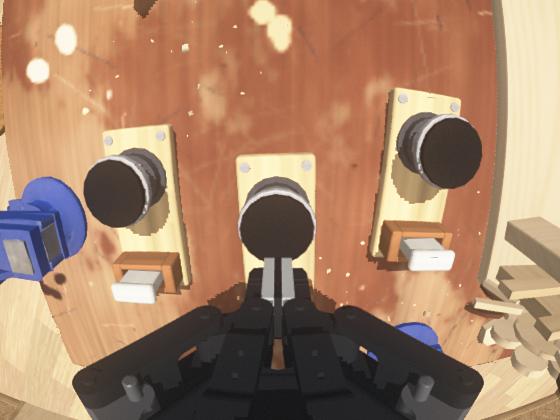

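The middle pad, at (277,227), is lined up with the fingers at (278,265). I can press it now.

```bash
python3 -m handwheel '[[[0.2,0.1,2],[0,0,0]],[[0.2,0.1,4],[0,0,0]],[[0.2,0.1,4.2],[0,0,0]],[[0.2,0.1,4.2],[0,0,0]]]'; python3 f.py
python3 -m handwheel '[[[0,0,0.5],[0,0,0]],[[0,0,0.9],[0,0,0]],[[0,0,1.3],[0,0,0]],[[0,0,1.6],[0,0,0]],[[0,0,1.6],[0,0,0]]]'; python3 f.py
python3 -c "
from h import *
print(ray('wrist',(448,152),.063))"
```

```text
t: 6.7
tool_pos: [0.5408, 0.1013, 0.0686]
tool_rot: [3.142, -0.0, -0.002]
contact_force: [0.6, -0.0, 0.9]
opening: -0.0002
grip_force: 0.0
F [ 0.28 -0.08  0.03] sd 0.74 p [0.5416 0.1013 0.07  ] 7.0
t: 7.62
tool_pos: [0.5413, 0.1012, 0.0533]
tool_rot: [-3.142, 0.0, -0.0]
contact_force: [-0.7, -0.2, 2.5]
opening: 0.0001
grip_force: 1.1
F [ 0.18 -0.19  1.85] sd 0.47 p [0.5413 0.1012 0.0535] 7.925
[0.60640305 0.02544484 0.063     ]
```

```bash
python3 -m handwheel '[[[0,0,0.1],[0,0,0]],[[0,0,0.1],[0,0,0]]]'; python3 f.py
python3 -m handwheel '[[[0,0,-3],[0,0,0]],[[0,0,-6],[0,0,0]],[[1.7,4,-7],[0,0,0]],[[3.4,8,-7],[0,0,0]],[[5,11.2,-7],[0,0,0]]]'
python3 -m handwheel '[[[0,0,1],[0,0,0]],[[0,0,1],[0,0,0]]]'
python3 - <<'E'
from h import *
cv2.imwrite("pics/w3.png",ctrl.get_image("wrist"))
for q,z in(("pad_a_top",.063),("tag_a_top",.066)):
    for d in ctrl.landmark_of("wrist",q):print(q,np.round(d["position"]),round(d["score"],2),ray("wrist",d["position"],z).round(4))
p,r,o=pose();print(p,delta((.591,-.011,.068)))
E
```

```text
t: 8.18
tool_pos: [0.5413, 0.1012, 0.0524]
tool_rot: [-3.142, 0.0, -0.0]
contact_force: [1.0, -0.5, 1.3]
opening: 0.0003
grip_force: 1.1
F [ 1.   -0.11  1.91] sd 0.31 p [0.5413 0.1012 0.0524] 8.475
t: 9.1
tool_pos: [0.5909, -0.012, 0.1218]
tool_rot: [-3.141, 0.001, 0.002]
contact_force: [-0.6, 0.4, -0.0]
opening: 0.0001
grip_force: 0.0
t: 9.35
tool_pos: [0.5893, -0.0102, 0.1101]
tool_rot: [-3.141, 0.0, 0.007]
contact_force: [-0.2, -0.1, -0.7]
opening: 0.0
grip_force: 0.0
pad_a_top [ 16. 256.] 0.58 [0.5637 0.2175 0.063 ]
tag_a_top [ 44. 332.] 0.74 [0.4822 0.2147 0.066 ]
[ 0.59045942 -0.00975606  0.11186729] [0.05887556 0.12586018 4.38662566]
```

View pics/w3.png

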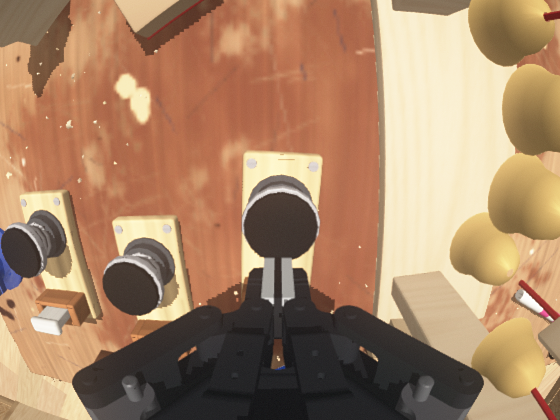

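The right pad, at (281,226), is centred under the fingers, and the bells on the right are clear. Next I'll press it.

```bash
python3 -m handwheel '[[[0,0.1,2],[0,0,0]],[[0,0.1,4],[0,0,0]],[[0,0.1,4.2],[0,0,0]],[[0,0.1,4.2],[0,0,0]]]'; python3 f.py
python3 -m handwheel '[[[0,0,0.5],[0,0,0]],[[0,0,0.9],[0,0,0]],[[0,0,1.3],[0,0,0]],[[0,0,1.7],[0,0,0]],[[0,0,1.7],[0,0,0]]]'; python3 f.py
```

```text
t: 10.0
tool_pos: [0.5908, -0.0117, 0.0696]
tool_rot: [-3.141, 0.0, 0.002]
contact_force: [0.4, -0.9, 0.2]
opening: 0.0
grip_force: 0.0
F [-0.17  0.1   0.31] sd 0.22 p [ 0.5917 -0.0119  0.071 ] 10.3
t: 10.92
tool_pos: [0.5913, -0.0118, 0.0542]
tool_rot: [3.142, -0.0, -0.001]
contact_force: [-3.9, 0.6, 9.0]
opening: -0.0002
grip_force: 4.1
F [-3.47  0.54  8.09] sd 0.6 p [ 0.5913 -0.0118  0.0544] 11.225
```

Left needs about 4.4 N, middle about 2 N and right about 8 N, so the middle pad is softest. I'll press the right pad a touch deeper, then go to the middle tag.

```bash
python3 -m handwheel '[[[0,0,0.13],[0,0,0]],[[0,0,0.13],[0,0,0]]]'
python3 -m handwheel '[[[0,0,-3],[0,0,0]],[[0,0,-6],[0,0,0]],[[-4,-3.5,-8],[0,0,0]],[[-8,-7.5,-8],[0,0,0]],[[-12,-11.3,-8],[0,0,0]]]'
python3 -m handwheel '[[[-0.9,0,0.5],[0,0,0]],[[-0.9,0,1],[0,0,0]],[[-0.9,0,1],[0,0,0]]]'
python3 - <<'E'
from h import *
cv2.imwrite("pics/w4.png",ctrl.get_image("wrist"))
cv2.imwrite("pics/s4.png",cv2.resize(ctrl.get_image("side")[140:350,180:460],None,fx=2.5,fy=2.5))
cv2.imwrite("pics/t4.png",ctrl.get_image("top"))
p,r,o=pose();print(p,o["contact_force"],delta((.462,.101,.072)))
for c in ("top","side","wrist"):
  for d in ctrl.landmark_of(c,"tag_a_top"):print(c,np.round(d["position"]),round(d["score"],2),ray(c,d["position"],.066).round(4))
E
```

```text
t: 11.48
tool_pos: [0.5913, -0.0118, 0.0532]
tool_rot: [3.141, -0.0, -0.0]
contact_force: [-3.7, 0.5, 9.3]
opening: -0.0001
grip_force: 4.4
t: 12.1
tool_pos: [0.47, 0.1022, 0.1319]
tool_rot: [-3.141, 0.001, -0.001]
contact_force: [0.8, 0.1, -0.6]
opening: 0.0
grip_force: 0.0
t: 12.48
tool_pos: [0.4625, 0.1006, 0.1214]
tool_rot: [3.141, -0.002, -0.001]
contact_force: [-0.2, -0.5, -0.3]
opening: 0.0
grip_force: 0.0
[0.46297346 0.10062145 0.12213676] [-0.23848559  0.30061015  0.14679891] [-0.09775616 -0.03797428  5.0136667 ]
top [240. 267.] 0.49 [0.4803 0.2126 0.066 ]
side [283. 264.] 0.48 [0.4898 0.2088 0.066 ]
wrist [121. 195.] 0.65 [0.4872 0.2092 0.066 ]
```

View pics/w4.png

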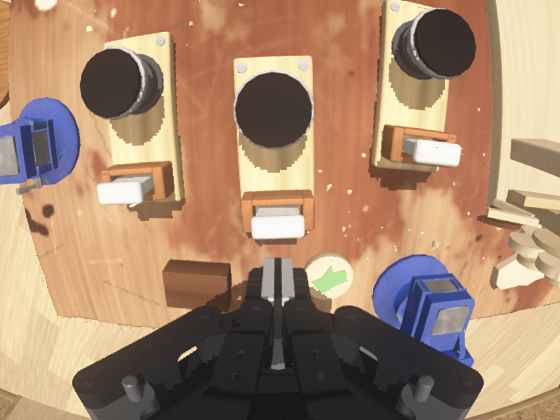

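View pics/s4.png

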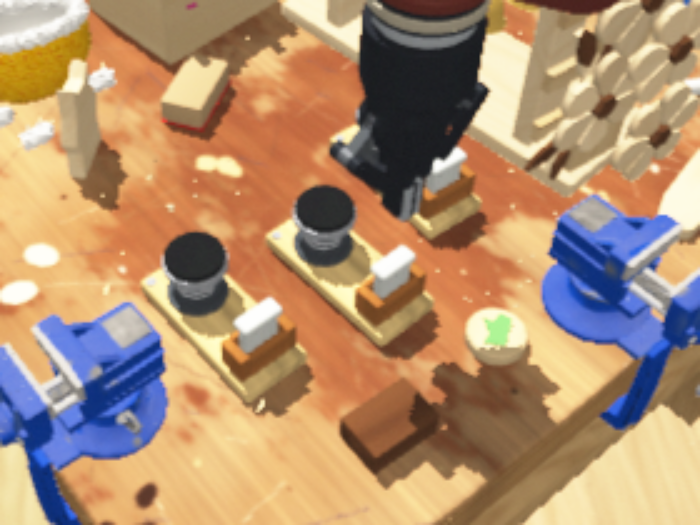

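```bash
python3 - <<'E'
from h import *
for p in((278,214),(278,227),(278,240),(252,227),(304,227)):print(ray("wrist",p,.066).round(4))
print(ray("wrist",(274,110),.063).round(4))
E
```

```text
[0.474  0.1012 0.066 ]
[0.4649 0.1012 0.066 ]
[0.4555 0.1012 0.066 ]
[0.4649 0.1183 0.066 ]
[0.4649 0.084  0.066 ]
[0.5401 0.1036 0.063 ]
```

```bash
python3 -m handwheel '[[[0.1,0,2.5],[0,0,0]],[[0.1,0,4.8],[0,0,0]],[[0.1,0,5.1],[0,0,0]],[[0.1,0,5.5],[0,0,0]],[[0.1,0,5.8],[0,0,0]]]'
python3 -m handwheel '[[[0,0,0.3],[0,0,0]],[[0,0,0.6],[0,0,0]],[[0,0,0.9],[0,0,0]],[[0,0,1.2],[0,0,0]],[[0,0,1.2],[0,0,0]]]'; python3 f.py
```

```text
t: 13.4
tool_pos: [0.464, 0.1013, 0.0651]
tool_rot: [-3.142, 0.0, -0.003]
contact_force: [-1.5, -0.6, 3.6]
opening: -0.0002
grip_force: 1.9
t: 14.02
tool_pos: [0.4636, 0.1013, 0.052]
tool_rot: [-3.141, 0.0, -0.002]
contact_force: [2.3, -0.3, 2.7]
opening: 0.0001
grip_force: 1.2
F [1.48 0.14 1.99] sd 0.5 p [0.4633 0.1013 0.052 ] 14.325
```

```bash
python3 -m handwheel '[[[0,0,0.1],[0,0,0]],[[0,0,0.1],[0,0,0]]]';python3 -m handwheel '[[[0,0,0.1],[0,0,0]],[[0,0,0.1],[0,0,0]]]'; python3 f.py
```

```text
t: 14.58
tool_pos: [0.4633, 0.1013, 0.052]
tool_rot: [3.142, -0.0, -0.001]
contact_force: [-1.2, 0.2, 8.4]
opening: 0.0001
grip_force: 4.2
t: 14.82
tool_pos: [0.4633, 0.1013, 0.0519]
tool_rot: [3.141, 0.0, -0.002]
contact_force: [-4.8, -0.1, 15.2]
opening: 0.0004
grip_force: 7.3
F [-5.13 -0.63 14.7 ] sd 0.5 p [0.4633 0.1013 0.0519] 15.125
```

It has reached the stop at 52 mm with the force rising. Now I'll lift clear and check.

```bash
python3 -m handwheel '[[[0,0,-2],[0,0,0]],[[0,0,-6],[0,0,0]],[[-1,0,-11],[0,0,0]],[[-3,0,-16],[0,0,0]],[[-6,0,-20],[0,0,0]]]'
python3 -m handwheel '[[[0,0,0],[0,0,0]],[[0,0,0],[0,0,0]],[[0,0,0],[0,0,0]]]'
python3 - <<'E'
from h import *
cv2.imwrite("pics/s5.png",cv2.resize(ctrl.get_image("side")[140:350,180:460],None,fx=2.5,fy=2.5))
p,r,o=pose();print(p,o["contact_force"])
E
```

```text
t: 15.75
tool_pos: [0.4021, 0.1012, 0.2512]
tool_rot: [3.142, -0.0, -0.002]
contact_force: [0.1, 0.1, -0.0]
opening: -0.0
grip_force: 0.0
t: 16.12
tool_pos: [0.4024, 0.1012, 0.2477]
tool_rot: [3.141, -0.0, -0.007]
contact_force: [0.5, -0.8, -0.4]
opening: -0.0001
grip_force: 0.0
[0.40250815 0.10114622 0.24780542] [-0.20266628 -0.32752156  0.69730564]
```

View pics/s5.png

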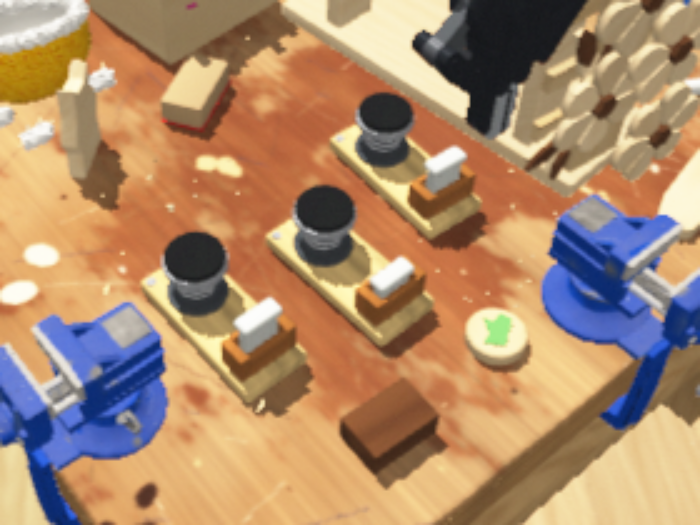

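The middle tag at (392,278) is down. The tags at (258,322) and (445,168) are still up, and the arm is clear.

```bash
python3 -c "
from station import ctrl
print(ctrl.finish_job())"
```

```text
the job is handed in; nothing more can be done
None
```

Job handed in: I pressed the pads left to right at about 4.4, 2 and 8 N, so the middle one is softest; its tag is fully down, the other two are still up, and the arm is clear.

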